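# Fit the window stack of a barcode reader and clamp it

## Robot

A 6-joint arm with a two-finger parallel gripper is mounted at the origin on the work surface. World frame = base frame: x ahead of the robot, y to its left, z up, the work surface at z = 0. Lengths are in m, angles in rad, forces in N, time in s.
With the tool pointing down it reaches from about 0.4 to 0.825 m from the base axis. Payload 7 kg.
Tool frame: the origin (TCP) lies at the very end of the fingers, on their centre line; the grasp point (between the pads) lies 19 mm behind it; z points along the fingers, y is the line along which they close (so a half turn about z gives the same grasp; the last joint's range is limited). The gripper opens to 88 mm and grips with 3 to 60 N. Pads are 19 mm wide; open, the fingers measure 130 mm over their backs; the gripper's body (78 mm by 193 mm) begins 47 mm behind the grasp point.
Start: joints at [-0.843, 0.359, 0.012, 0, -1.224, -0.288], TCP at [0.287, -0.611, 0.227] pointing down, gripper open.
Joint ranges: [-3.07, 3.07], [-1.43, 2.12], [-1.02, 1.25], [-3.03, 1.67], [-3.05, -0], [-3.03, 3.03]. Speed limits (rad/s): [2.39, 2.39, 3.01, 3.14, 3.14, 3.14].

## Interface

Orientations are given as a unit quaternion [x, y, z, w].
In Python, from workcell import ctrl gives the robot as it stands. The module is installed in compiled form; this text tells all that it offers.
- The arm moves only by the tool move_arm, never from a script. Its argument "steps" is a list that holds one entry, the list of rows, each a list of 7 numbers: the shift along the tool's x, y, z in cm, then the turn, a rotation vector about the tool's x, y, z in degrees, then the opening, from 0 (shut) to 1 (fully open). In form: [[[tx, ty, tz, rx, ry, rz, jaw], ...]]. A call has 1 to 8 rows; each row shifts and turns the commanded pose from where the row before left it, along the tool's axes as they then stand; what a row does not reach is not made up. A row lasts 1/10 s, in which the tool goes at most 50 mm and 8.59 degrees, less where a joint would pass 70% of its speed; a pose out of reach is approached as far as the arm can. A call with a gripper value outside its range is refused whole. The fingers move at their own pace and stop on an object; "newtons" is the grip in N (left out, the last holds). Time passes only in rows, so rows that do not move let the fingers close. It gives the time, the measured TCP pose, the force, the opening and the grip force at its end, in the units of the state.
- ctrl.sense(): the state, without advancing time (a new reading comes with each control period).
- ctrl.capture(name): name is "scene" or "top"; returns (picture, depth): 420x560x3 uint8, red, green, blue; 420x560 float32, m along the optical axis (not along the pixel's ray), 0 where there is no reading.
- ctrl.camera_info(name): a dict with "fx", "fy", "cx", "cy" (pixels), "position" and "rotation" of the camera in the world. Camera axes: x right, y down, z forward; pixel columns grow to the right and rows downward; lengths in m; the calibration is good to about 2 mm. A picture is of the moment at which its call begins. camera_info takes no time and is no camera call.
- ctrl.sign_off(): hands the job in; it is judged then, once.
The state is a dict: "time_s": time; "qpos": joint angles; "qvel": joint speeds; "effort": joint torques, N m; "position": TCP position; "ee_rot": TCP orientation; "contact_force": force on the tool from outside, world axes, zero at the start; "ft_torque": the same for the moment, N m; "gripper_width": finger opening in m; "gripper_force": force on a finger pad.
Only numpy, scipy, OpenCV 4.12 (cv2) and the standard library are available. Lean on these libraries where they do the work, as an engineer would, in place of code of your own. Each camera call takes 0.05 s, during which the arm holds its last target. There are 200 camera calls.

## Task

Fit the new window to the barcode reader that lies face up in the bench fixture: the thin black spacer frame goes in first, then the glass pane, then the aluminium retaining bezel on top, each lying flat and fully home between the four corner bosses. The toggle clamp over the reader may have been left closed, half open or open: swing its handle fully back if the arm is in the way, and when the stack is complete close it fully so that its two feet hold the bezel down. Do not drop the glass, and leave the other things on the bench where they are.

Things in the scene. Friction and masses are not known exactly. Their poses are not given: they have to be found in the camera images.
- fixture: aluminium plate 120 x 215 x 12 mm, fixed to the bench, carrying the grey reader housing and, at its +y end, the toggle clamp. Origin on the bench under the centre of the reader; x across the reader, y from the reader towards the clamp, z up. The clamp moves in the plane x = 0 of this frame.
- nest (a point): centre of the reader's flat ledge, 55 mm above the bench, axes as the fixture. Four corner bosses, 15 mm higher, locate the 64 x 46 mm parts (1.3 mm clearance all round, the top 5 mm flared 4 mm outward), long side along y. Between them the long sides are open over 46 mm and the housing is 40 mm wide in x (56 mm from 13 mm below the ledge): fingers closing along x can reach 10 mm below the ledge.
- spacer: spacer: plain black plastic frame 64 (x) x 46 (y) x 5 mm high, rails 5 mm, 14 g. Origin at the centre of its underside, z up. Like the other two parts it lies on one of the tray's three raised supports, its long edges overhanging by 7 mm; which part is on which support varies.
- pane: window: clear glass pane 64 (x) x 46 (y) x 4 mm high with a 4 mm dark printed border, about 30 g. Origin at the centre of its underside, z up.
- bezel: retaining bezel: bare aluminium frame 64 (x) x 46 (y) x 7 mm high, rails 9 mm wide, four small dark screw holes at the corners, 36 g. Origin at the centre of its underside, z up, holes on top.
- tray: grey plastic kit tray 262 (x) x 135 (y) mm, rim 11 mm high, fixed to the bench. Three raised supports, each 62 x 32 mm with its top 20 mm above the bench, stand in a row along its x at -82, 0 and +82 mm. Origin at the centre of its underside.
- handle (a joint): angle of the clamp's handle, rad. 0: closed, handle upright at its stop, arm level over the reader; 1.3: fully open, handle swung back (top towards the fixture's +y and down), arm raised 96 degrees and clear of the reader. The handle drives the arm at 1.28 times its angle and turns with friction: about 3 N at the grip, up to 6 N as the feet press down. It stays where it is left.
- handle_pivot (a point): axis of the handle, along the fixture's x. With the joint at 0 the point grip is 28 mm from it along the fixture's +y and 106 mm above it; it turns about this axis by the joint's angle, towards +y and down.
- grip (a point): grip point of the handle, on the axis of its round black grip (18 mm thick, 55 mm long), 29 mm below the rounded end. It can be pinched from above with the fingers closing along the fixture's x, and turns in the fingers as it swings. Its height above the bench is 157 mm closed, 53 mm fully open; the end of the raised arm then stands 205 mm above the bench.
- wipes: bystander: white plastic tub of wipes with a grey cap, 94 mm across, 150 mm high, origin at its underside
- driver: bystander: screwdriver, 170 mm long, lying
- scanner: bystander: black and grey hand scanner, about 160 mm long, lying
- screwbin: bystander: small open blue plastic bin 75 x 55 x 35 mm
- yoke: sprung yoke under the end of the clamp's arm with two round rubber feet (9 mm wide, 37 mm apart along the fixture's x). Origin midway between the feet's undersides, z away from the feet. The feet press on the long rails of a complete stack (top 16 mm above the ledge): they touch it at a handle angle of about 0.05 and give by 6 mm, pressing with about 3 N when fully closed.
Not all that is in view belongs to the job. Leave any orange look-alike of the spacer alone.

How it is judged:
By the outcome, as a careful person would: the job done as asked, in the order asked, and still so for the second after the job is handed in, with the robot touching nothing.
It also fails if it takes over 72 s, if anything falls off the work surface, if the arm or the gripper's body presses on something with over 40 N, if the wrist force passes 120 N, or if a joint passes its speed limit or range.

## Working session

There is one attempt and no reset: what is moved stays moved. The work goes in short steps, Python scripts to look and compute and a tool call to move; the robot and the scene stay as the last step left them, time stands still between calls to the robot, and variables do not carry over. Pictures are saved under pics/ and viewed, at most 11 in all, crops included, and the job is handed in when it is done.

Besides the shell and the picture viewer there is one more tool, called after "Call:" by a JSON object that holds its "op" and its "data". move_arm: Moves the arm, as the interface text tells. Its arguments: {"type":"object","properties":{"steps":{"type":"array"},"newtons":{"type":"number"}},"required":["steps"]}

```bash
mkdir -p pics; cat > h.py <<'E'
import numpy as np, cv2
from workcell import ctrl
def grab(n):
    p,d=ctrl.capture(n); np.savez(f'{n}.npz',p=p,d=d); return p,d
def load(n):
    z=np.load(f'{n}.npz'); return z['p'],z['d']
def cloud(n,d):
    c=ctrl.camera_info(n); v,u=np.mgrid[:420,:560]
    P=np.stack([(u-c['cx'])/c['fx']*d,(v-c['cy'])/c['fy']*d,d],-1)
    return P@np.array(c['rotation']).T+np.array(c['position'])
E
python3 - <<'E'
from h import *
for n in('top','scene'):
    p,d=grab(n); cv2.imwrite(f'pics/{n}0.png',p[:,:,::-1]); c=ctrl.camera_info(n); print(n,c)
print(ctrl.sense())
E
```

```text
top {'fx': 448.5569075964882, 'fy': 448.5569075964882, 'cx': 272.8460978417877, 'cy': 209.6765971843721, 'position': array([0.50075421, 0.04624512, 1.28172659]), 'rotation': array([ 0.713451  , -0.69933048,  0.02781509, -0.03392456])}
scene {'fx': 427.4949255035524, 'fy': 427.4949255035524, 'cx': 271.93420742355374, 'cy': 208.37549237958626, 'position': array([ 1.07624633, -0.51564041,  1.29746172]), 'rotation': array([ 0.89419181,  0.3518195 , -0.10082704, -0.2578332 ])}
{'time_s': 0.1, 'qpos': array([-8.42906371e-01,  3.59323668e-01,  1.11595237e-02, -3.50871185e-04,
       -1.22409744e+00, -2.88095645e-01]), 'qvel': array([-6.75425431e-04, -5.61834800e-04,  5.22372159e-05,  9.37859569e-04,
       -5.40290477e-04,  1.34138262e-03]), 'effort': array([-3.85595748e-03, -5.84161484e+01,  2.93750399e+01,  7.01546386e+00,
        1.02156086e-02, -6.72681563e-05]), 'position': array([ 0.28718234, -0.6103748 ,  0.22570725]), 'ee_rot': array([-2.18070899e-01,  9.75932641e-01,  7.20353820e-04, -2.12246269e-04]), 'contact_force': array([-0.04988055,  0.22595761, -0.11948594]), 'ft_torque': array([ 0.0304861 ,  0.02668785, -0.01897358]), 'gripper_force': 0.0, 'gripper_width': 0.08767455721372391}
```

Rotation is a quaternion.

```bash
sed -i "s/np.array(c\['rotation'\]).T/R.from_quat(c['rotation']).as_matrix().T/; 1a from scipy.spatial.transform import Rotation as R" h.py; python3 - <<'E'
from h import *
p,d=load('top');W=cloud('top',d)
for v,u in((60,60),(210,280),(380,500)):print(W[v,u])
E
```

```text
[ 1.3657891   1.08138975 -0.75155234]
[0.61223574 0.03794818 0.00126155]
[ 0.15136841 -0.58122155 -0.0040627 ]
```

View pics/top0.png

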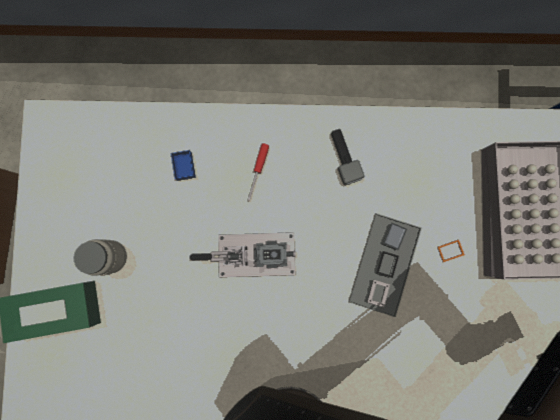

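View pics/scene0.png

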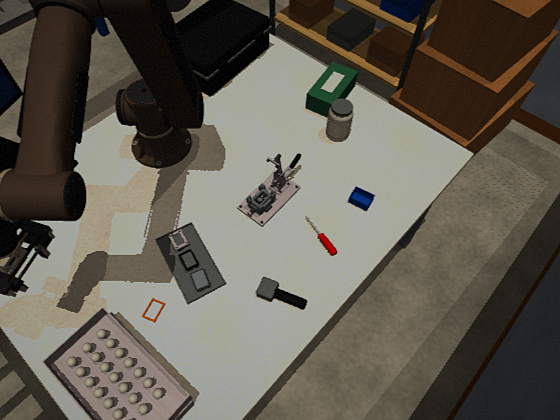

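Top view: the tray is at (385,264). On its supports are the pane or glass (396,236), the black frame (387,264) and the aluminium frame (377,293). The orange look-alike is at (450,250), and the fixture at (258,255) has its clamp handle pointing left at (200,257). Next I check one close crop of both.

```bash
python3 - <<'E'
from h import *
p,d=load('top');W=cloud('top',d)
a=cv2.resize(p[200:320,340:470],None,fx=4,fy=4,interpolation=cv2.INTER_CUBIC)[:, :400]
b=cv2.resize(p[220:290,180:305],None,fx=3.2,fy=3.2,interpolation=cv2.INTER_CUBIC)
H=np.zeros((480,800,3),np.uint8);H[:a.shape[0],:400]=a;H[:b.shape[0],400:400+b.shape[1]]=b
p2,d2=load('scene');c=cv2.resize(p2[145:230,230:325],None,fx=3,fy=3,interpolation=cv2.INTER_CUBIC);H[224:224+255,400:400+c.shape[1]]=c[:255]
cv2.imwrite('pics/crop1.png',H[:,:,::-1])
np.set_printoptions(precision=4,suppress=True)
for nm,W,box,zl in(('fix',W,(225,285,180,305),(.005,.03)),('tray',W,(200,320,340,425),(.0005,.03))):
    pass
# heights map
for v in range(226,286,3): print(v,(W[v,186:304:4,2]*1000).astype(int))
E
```

```text
226 [ 1  0  0  3  0 -1 -3  0  1  2  2  1 -1 -1  0  0  1  1  2  4  2 -1  6  0
  2  0  1  3 -2  4]
229 [ 2 -1  1  0  3 -4  1  0  3  0  2 -2  3 -2  2 -4  0 -2 -3  0 -1  0  0  6
  0  2  0  0  1  0]
232 [-3  1 -1  3  0 -1  0 -5  2  3 -1  4  3  1  0  2  4  1 -3  0  0  0 -1  0
  0  1  7  6 -1  0]
235 [ 2  1 -2  1 -3  1  1  0 16 17 11  8 10 12 13 12 17 14 13 10 11 13 14  6
 11 15 12  2 -1  0]
238 [-1  0  0 -4 -3  1  2  2 11 11  8 16  7 12 14  9 12  6 11 14 12 12 14  8
 12 11 14  3  0  1]
241 [-3  1  0 -1  3 -2  4  0  9 11 10 13 13 12 14 12 14 10 10 11 24 19 24 14
 13 10 10 -1  0  0]
244 [ 5  4  2  0  2 -1  3  0 10 13 15 11 11 15 11 14 14  8 74 71 40 42 38 36
 68 13 15  1  0  0]
247 [ -3   1   1   2  -1  -3  -1   3   9  12  22  18  21  20 198 192  15  11
  67  54  57  54  53  51  56  70  16  -4   3   1]
250 [  1   0   0  -5  -4  -2   1   4  10  10  12  13 100 100 194  11  11  22
  41  41  43  41  42  42  56  12   8   1   0   0]
253 [ -2  -1   2  75  76  73  61  63  61  60  62  88  98 191 195  13  16  22
  46  47  44  47  56  40  52  34  35  34   2  -2]
256 [  2  92  91  87  81  75  70  -1  10
[... 411 characters left out ...]
   -2    6   18   13   16   14   13
  197   15   10    8   68   66   13   25   25   16   69   70    9   12
    0    4]
268 [ 1  0  3  0  0 -2  1  0  0 14 18 13 19 15 14 12 12  8  9 12 11 11 11  9
 10 12 11 17  0 -3]
271 [-1  5 -4  1 -3  0  4  0  3 12 13 10 10 11 13 12 10 12  8 11 12 14 10 14
 13 14 14 13  2 -1]
274 [ 0  0  1  2 -1  1  7  2 -1 20 14 10 11  9 13 13 13 10 15  9 13 13 14 12
 16 12  9 15  3 -1]
277 [ 0  0  0  4 -5  0  5  2 -1  4  2 -5  1  0  2  1  1  1  1  2  2  5 -2 -1
 -2  3  0  4 -5  6]
280 [-2 -3  1 -2 -2  1  1  0  0  5 -1  0  0  0  0  5  1  0  3  2  1  3  3  0
  0 -3  0  0 -1  0]
283 [ 5  4  3  0  4 -2  2  0  4  4  0 -4  1  0 -1 -2  1  4  0  2  1  4  6  0
  0  0 -2 -2  4  4]
```

View pics/crop1.png

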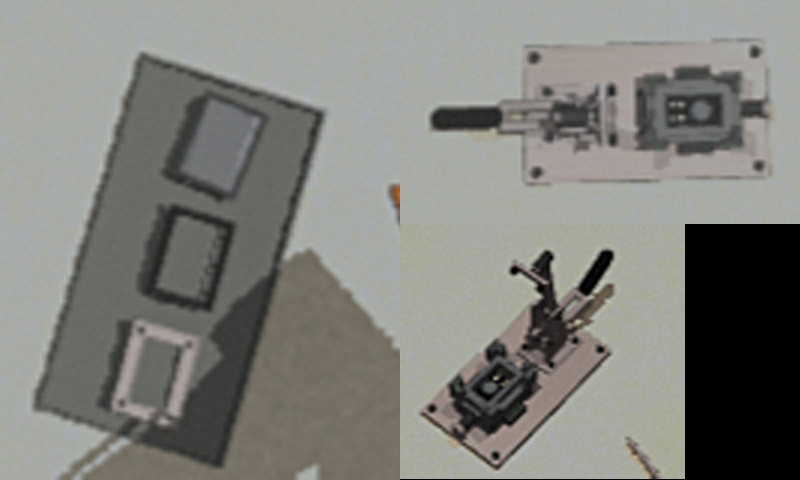

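```bash
cat > fit.py <<'E'
from h import *
from scipy.optimize import minimize
def proj(n,X):
    c=ctrl.camera_info(n); q=(X-np.array(c['position']))@R.from_quat(c['rotation']).as_matrix()
    return np.stack([c['fx']*q[:,0]/q[:,2]+c['cx'],c['fy']*q[:,1]/q[:,2]+c['cy']],-1)
def grads(img):
    g=cv2.GaussianBlur(img.astype(np.float32),(0,0),1.0)
    return cv2.Sobel(g,cv2.CV_32F,1,0)/8,cv2.Sobel(g,cv2.CV_32F,0,1)/8
def pts(L,S):
    t=np.linspace(-.47,.47,80);o=np.ones(80)
    return np.concatenate([np.c_[t*L,o*S/2],np.c_[t*L,-o*S/2],np.c_[o*L/2,t*S],np.c_[-o*L/2,t*S]])
def fit(views,L,S,z,x0):
    P=pts(L,S)
    def cost(q):
        c,s=np.cos(q[2]),np.sin(q[2]); X=np.c_[P@np.array([[c,s],[-s,c]])+q[:2],np.full(len(P),z)]
        t=0
        for n,(gx,gy) in views.items():
            uv=proj(n,X).astype(np.float32)
            a=cv2.remap(gx,uv[:,:1],uv[:,1:],cv2.INTER_LINEAR).reshape(len(P),-1);b=cv2.remap(gy,uv[:,:1],uv[:,1:],cv2.INTER_LINEAR).reshape(len(P),-1)
            uvk=uv.reshape(4,80,2);T=uvk[:,-1]-uvk[:,0];T/=np.linalg.norm(T,axis=1)[:,None];N=np.repeat(np.c_[-T[:,1],T[:,0]],80,0)
            gg=np.abs(a*N[:,:1]+b*N[:,1:]).mean(1); t-=np.minimum(gg,12).mean()
        return t
    best=None
    for k in range(12):
        rng=np.random.default_rng(k); st=np.array(x0)+(rng.normal(size=3)*[.004,.004,.06] if k else 0)
        r=minimize(cost,st,method='Nelder-Mead',options=dict(initial_simplex=st+np.vstack([np.zeros(3),np.diag([.005,.005,.06])]),xatol=1e-5,fatol=1e-5))
        if best is None or r.fun<best.fun: best=r
    return best.x,best.fun
E
python3 - <<'E'
from fit import *
np.set_printoptions(precision=4,suppress=True)
A={}
for n in('top','scene'):
    F=[ctrl.capture(n) for _ in range(5)]
    p=np.mean([f[0].astype(float) for f in F],0); D=np.stack([f[1] for f in F]);d=np.median(D,0)
    np.savez(f'{n}m.npz',p=p,d=d); A[n]=grads(p)
z=np.load('topm.npz');W=cloud('top',z['d'])
g=lambda u,v:W[v,u]
ini={}
cx=W[255,258]; ini['plate']=(.215,.120,.012,[cx[0],cx[1],np.pi/2+.03])
for nm,u,v,t in(('pane',396,236,24),('spacer',387,264,25),('bezel',377,293,27)):
    q=W[v,u]; ini[nm]=(.064,.046,t/1000,[q[0],q[1],1.3-np.pi+np.pi*0])
q=W[264,385]; ini['tray']=(.262,.135,.011,[q[0],q[1],0])
# yaw guess for tray long axis from pixels: pane(396,236)->bezel(377,293)
a=W[236,396]-W[293,377]; yaw=np.arctan2(a[1],a[0]); print('yaw',yaw,np.linalg.norm(a[:2]))
for nm,(L,S,zz,x0) in ini.items():
    x0=list(x0)
    if nm!='plate': x0[2]=yaw if nm=='tray' else yaw
    for vs in(['top'],['scene'],['top','scene']):
        print(nm,vs,*fit({n:A[n] for n in vs},L,S,zz,x0))
# handle and yoke
for nm,m in(('grip',(slice(245,265),slice(182,212),.05,.12)),('yoke',(slice(240,272),slice(222,250),.17,.25)),('boss',(slice(238,272),slice(248,300),.062,.08))):
    w=W[m[0],m[1]].reshape(-1,3);w=w[(w[:,2]>m[2])&(w[:,2]<m[3])];print(nm,len(w),w.mean(0),w.min(0),w.max(0))
    if nm=='grip': print(w[np.argsort(w[:,1])][::8])
E
```

```text
yaw -0.3164420795851592 0.16708978274129774
plate ['top'] [0.4816 0.1057 1.6019] -5.323693752288818
plate ['scene'] [0.4866 0.1003 1.6318] -10.586695671081543Traceback (most recent call last):
  File "<stdin>", line 21, in <module>
  File "fit.py", line 26, in fit
    r=minimize(cost,st,method='Nelder-Mead',options=dict(initial_simplex=st+np.vstack([np.zeros(3),np.diag([.005,.005,.06])]),xatol=1e-5,fatol=1e-5))
    res = _minimize_neldermead(fun, x0, args, callback, bounds=bounds,
                               **options)
    fsim[k] = func(sim[k])
              ~~~~^^^^^^^^
    fx = function(np.copy(x), *(wrapper_args + args))
  File "fit.py", line 18, in cost
    uv=proj(n,X).astype(np.float32)
       ~~~~^^^^^
  File "fit.py", line 4, in proj
    c=ctrl.camera_info(n); q=(X-np.array(c['position']))@R.from_quat(c['rotation']).as_matrix()
ValueError: time passes only in moves, steps and waits
```

```bash
python3 - <<'E'
s=open('fit.py').read()
s=s.replace("def proj(n,X):\n    c=ctrl.camera_info(n);","C={n:ctrl.camera_info(n) for n in('top','scene')}\ndef proj(n,X):\n    c=C[n];").replace("range(12)","range(25)").replace("[.004,.004,.06]","[.007,.007,.06]")
open('fit.py','w').write(s)
E
cat > run.py <<'E'
from fit import *
np.set_printoptions(precision=4,suppress=True)
A={n:grads(np.load(f'{n}m.npz')['p']) for n in('top','scene')}
z=np.load('topm.npz');W=cloud('top',z['d'])
M=(W[225:290,215:305,2]>.006)&(W[225:290,215:305,2]<.02);w=W[225:290,215:305][M]
print('plate rect',cv2.minAreaRect((w[:,:2]*1000).astype(np.float32)))
ini={'plate':(.215,.120,.012,[*((w.min(0)+w.max(0))/2)[:2],1.58])}
a=W[236,396]-W[293,377]; yaw=np.arctan2(a[1],a[0])
for nm,u,v,t in(('pane',396,236,24),('spacer',387,264,25),('bezel',377,293,27),('tray',385,264,11)):
    q=W[v,u]; ini[nm]=(.064,.046,t/1000,[q[0],q[1],yaw])
    if nm=='tray': ini[nm]=(.262,.135,.011,[q[0],q[1],yaw])
for nm,(L,S,zz,x0) in ini.items():
    print(nm,'x0',np.array(x0))
    for vs in(['top'],['scene'],['top','scene']):
        print('  ',vs,*fit({n:A[n] for n in vs},L,S,zz,list(x0)))
for nm,m in(('grip',(slice(245,265),slice(182,212),.05,.12)),('yoke',(slice(240,272),slice(222,250),.17,.25)),('boss',(slice(238,272),slice(248,300),.062,.08))):
    w=W[m[0],m[1]].reshape(-1,3);w=w[(w[:,2]>m[2])&(w[:,2]<m[3])];print(nm,len(w),w.mean(0),w.min(0),w.max(0))
    if nm=='grip': print(w[np.argsort(w[:,1])][::12])
    if nm=='boss': print(cv2.minAreaRect((w[:,:2]*1000).astype(np.float32)))
E
timeout 300 python3 run.py
```

```text
plate rect ((484.7087097167969, 103.65038299560547), (120.03988647460938, 214.33409118652344), 2.8683512210845947)
plate x0 [0.4858 0.1038 1.58  ]
   ['top'] [0.4875 0.1059 1.6207] -5.330084323883057
   ['scene'] [0.4866 0.1004 1.6318] -10.586928367614746
   ['top', 'scene'] [0.4872 0.1001 1.6386] -15.68004035949707
pane x0 [ 0.5437 -0.2872 -0.3164]
   ['top'] [ 0.5414 -0.2764 -0.3939] -10.353208541870117
   ['scene'] [ 0.5511 -0.2787 -0.3904] -10.261136054992676
   ['top', 'scene'] [ 0.5407 -0.2753 -0.4099] -18.40496826171875
spacer x0 [ 0.4655 -0.2621 -0.3164]
   ['top'] [ 0.4667 -0.2549 -0.2463] -11.232002258300781
   ['scene'] [ 0.4734 -0.2621 -0.3044] -11.29616928100586
   ['top', 'scene'] [ 0.4631 -0.2538 -0.281 ] -20.419239044189453
bezel x0 [ 0.3849 -0.2352 -0.3164]
   ['top'] [ 0.3861 -0.2388 -0.2613] -11.493614196777344
   ['scene'] [ 0.3862 -0.234  -0.3245] -11.701958656311035
   ['top', 'scene'] [ 0.3861 -0.2363 -0.3   ] -22.811174392700195
tray x0 [ 0.4652 -0.2576 -0.3164]
   ['top'] [ 0.4642 -0.2594 -0.2905] -11.98466682434082
   ['scene'] [ 0.4636 -0.2582 -0.2855] -11.959884643554688
   ['top', 'scene'] [ 0.4635 -0.2587 -0.2857] -23.928298950195312
grip 155 [0.4778 0.2473 0.08  ] [0.4675 0.2222 0.0569] [0.4917 0.2772 0.0965]
[[0.4756 0.2222 0.0658]
 [0.4783 0.2247 0.0676]
 [0.4863 0.2278 0.0667]
 [0.4702 0.2322 0.0696]
 [0.4755 0.2367 0.0762]
 [0.4728 0.2416 0.0785]
 [0.4834 0.2448 0.0778]
 [0.4701 0.249  0.0815]
 [0.4754 0.2537 0.0865]
 [0.4858 0.2576 0.0814]
 [0.4831 0.262  0.0863]
 [0.4804 0.2664 0.0908]
 [0.483  0.2715 0.0919]]
yoke 133 [0.4827 0.136  0.1947] [0.4606 0.1163 0.1879] [0.5065 0.1624 0.2017]
boss 129 [0.4864 0.0613 0.0688] [0.4542 0.0195 0.0645] [0.52   0.1014 0.073 ]
((487.04388427734375, 60.3592643737793), (62.27729797363281, 82.91383361816406), 3.490537405014038)
```

```bash
cat > plan.py <<'E'
# usage: plan.py x y z closing_deg [x y z deg ...]  (m, world) -> rows in tool axes
import sys,json
from h import *
s=ctrl.sense(); p=np.array(s['position']); y=R.from_quat(s['ee_rot']).as_matrix()[:,1]; a=np.degrees(np.arctan2(y[1],y[0]))%360
print('at',p.round(4),'closing',round(a,2),'F',np.array(s['contact_force']).round(1),'w',round(s['gripper_width'],4),'g',round(s['gripper_force'],1),'t',round(s['time_s'],2),'z',R.from_quat(s['ee_rot']).as_matrix()[:,2].round(4))
v=list(map(float,sys.argv[1:])); rows=[]
for i in range(0,len(v),4):
    q=np.array(v[i:i+3]); turn=a-v[i+3]   # tool z down: +rz lowers closing angle
    n=max(1,int(np.ceil(np.linalg.norm(q-p)/.048)),int(np.ceil(abs(turn)/8.4)))
    for k in range(n):
        m=n-k; r=np.radians(a); Y=np.array([np.cos(r),np.sin(r),0]); Z=np.array([0,0,-1.]); X=np.cross(Y,Z)
        d=(q-p)/m; t=np.array([d@X,d@Y,d@Z])*100; t=t.round(2 if m==1 else 1); dr=round((a-v[i+3])/m,1)
        p=p+(t[0]*X+t[1]*Y+t[2]*Z)/100; a-=dr; rows.append([*[float(x)+0. for x in t],0,0,dr])
    rows.append('wp')
print(*map(json.dumps,rows),sep='\n')
E
python3 plan.py .49 -.25 .28 150 .4775 .2525 .16 182.9; python3 - <<'E'
from h import *
np.set_printoptions(precision=4,suppress=True)
z=np.load('topm.npz');W=cloud('top',z['d'])
for nm,(v0,v1,u0,u1),c in(('pane',(222,252,382,412),(.5422,-.2818)),('spacer',(250,279,373,402),(.4635,-.2587)),('bezel',(279,308,362,392),(.3848,-.2356))):
    w=W[v0:v1,u0:u1]; m=(w[...,2]>.0155)&(w[...,2]<.04)
    m=cv2.morphologyEx(m.astype(np.uint8),cv2.MORPH_CLOSE,np.ones((5,5)));
    n,l,st,_=cv2.connectedComponentsWithStats(m); k=1+np.argmax(st[1:,4]); q=w[(l==k)]
    q=q[(q[:,2]>.01)]; C=q[:,:2]-q[:,:2].mean(0); ev,V=np.linalg.eigh(np.cov(C.T)); ax=V[:,1]
    print(nm,len(q),q.mean(0),'yaw',np.arctan(ax[1]/ax[0]),'size',np.sqrt(12*ev),'minrect',cv2.minAreaRect((q[:,:2]*1000).astype(np.float32)),c)
E
```

```text
at [ 0.2873 -0.6107  0.2266] closing 115.2 F [0.5 0.3 0. ] w 0.0877 g 0.0 t 0.6 z [ 0. -0. -1.]
[-3.7, 2.7, -0.6, 0, 0, -3.9]
[-3.9, 2.4, -0.6, 0, 0, -3.9]
[-4.1, 2.1, -0.6, 0, 0, -3.9]
[-4.2, 1.9, -0.6, 0, 0, -3.9]
[-4.3, 1.6, -0.6, 0, 0, -3.8]
[-4.4, 1.3, -0.6, 0, 0, -3.9]
[-4.5, 0.9, -0.6, 0, 0, -3.8]
[-4.6, 0.6, -0.6, 0, 0, -3.9]
[-4.58, 0.38, -0.54, 0, 0, -3.8]
"wp"
[-3.9, 2.4, 1.1, 0, 0, -3.0]
[-4.0, 2.2, 1.1, 0, 0, -3.0]
[-4.1, 2.0, 1.1, 0, 0, -3.0]
[-4.2, 1.7, 1.1, 0, 0, -3.0]
[-4.3, 1.5, 1.1, 0, 0, -3.0]
[-4.4, 1.3, 1.1, 0, 0, -3.0]
[-4.5, 1.1, 1.1, 0, 0, -3.0]
[-4.5, 0.8, 1.1, 0, 0, -3.0]
[-4.5, 0.6, 1.1, 0, 0, -3.0]
[-4.6, 0.3, 1.0, 0, 0, -3.0]
[-4.53, 0.11, 1.1, 0, 0, -2.9]
"wp"
pane 392 [ 0.5445 -0.2821  0.0244] yaw -0.41052004566277467 size [0.0468 0.065 ] minrect ((544.3097534179688, -282.4312438964844), (46.42499542236328, 65.27850341796875), 67.86980438232422) (0.5422, -0.2818)
spacer 370 [ 0.4657 -0.2613  0.0222] yaw -0.28863913445480305 size [0.0464 0.0663] minrect ((465.3939208984375, -262.1840515136719), (46.502906799316406, 65.08988952636719), 74.02193450927734) (0.4635, -0.2587)
bezel 406 [ 0.3858 -0.2365  0.0246] yaw -0.27301721578876254 size [0.0476 0.0642] minrect ((386.09625244140625, -236.3739776611328), (46.33546829223633, 63.78703689575195), 74.59010314941406) (0.3848, -0.2356)
```

Call:
{"op": "move_arm", "data": {"steps": [[[-3.7,2.7,-0.6,0,0,-3.9,0],[-3.9,2.4,-0.6,0,0,-3.9,0],[-4.1,2.1,-0.6,0,0,-3.9,0],[-4.2,1.9,-0.6,0,0,-3.9,0],[-4.3,1.6,-0.6,0,0,-3.8,0],[-4.4,1.3,-0.6,0,0,-3.9,0],[-4.5,0.9,-0.6,0,0,-3.8,0],[-4.6,0.6,-0.6,0,0,-3.9,0]]], "newtons": 20}}

```text
time_s: 1.4
position: [0.4682, -0.2885, 0.2752]
ee_rot: [-0.472, 0.881, -0.0, 0.0]
contact_force: [1.0, -0.6, 0.2]
gripper_width: 0.0293
gripper_force: 0.0
```

Call:
{"op": "move_arm", "data": {"steps": [[[-4.6,0.4,-0.5,0,0,-3.8,0],[-3.9,2.4,0,0,0,-3.0,0],[-4.0,2.2,0,0,0,-3.0,0],[-4.1,2.0,0,0,0,-3.0,0],[-4.2,1.7,0,0,0,-3.0,0],[-4.3,1.5,0,0,0,-3.0,0],[-4.4,1.3,0,0,0,-3.0,0],[-4.5,1.1,0,0,0,-3.0,0]]]}}

```text
time_s: 2.2
position: [0.4808, 0.0721, 0.2801]
ee_rot: [-0.65, 0.76, -0.0, 0.001]
contact_force: [2.0, -0.3, 0.1]
gripper_width: 0.0004
gripper_force: 0.0
```

Call:
{"op": "move_arm", "data": {"steps": [[[-4.5,0.8,0,0,0,-3.0,0],[-4.5,0.6,0,0,0,-3.0,0],[-4.6,0.3,0,0,0,-3.0,0],[-4.5,0.1,0,0,0,-2.9,0],[0,0,0,0,0,0,0]]]}}

```text
time_s: 2.7
position: [0.4773, 0.2568, 0.279]
ee_rot: [0.727, -0.687, -0.0, -0.0]
contact_force: [0.7, -0.2, -0.9]
gripper_width: 0.0005
gripper_force: 0.0
```

```bash
python3 plan.py .4775 .2525 .10 182.9 .4775 .2525 .065 182.9
```

```text
at [0.4773 0.2568 0.279 ] closing 183.21 F [ 0.7 -0.2 -0.9] w 0.0005 g 0.0 t 2.7 z [-1.e-04  2.e-04 -1.e+00]
[0.1, 0.0, 4.5, 0, 0, 0.1]
[0.1, 0.0, 4.5, 0, 0, 0.1]
[0.1, 0.0, 4.5, 0, 0, 0.1]
[0.13, 0.0, 4.4, 0, 0, 0.0]
"wp"
[0.0, 0.0, 3.5, 0, 0, 0.0]
"wp"
```

Call:
{"op": "move_arm", "data": {"steps": [[[0.1,0,4.5,0,0,0,0],[0.1,0,4.5,0,0,0,0],[0.1,0,4.5,0,0,0,0],[0,0,4.2,0,0,0,0],[0,0,1.2,0,0,0,0],[0,0,1.2,0,0,0,0],[0,0,1.1,0,0,0,0]]]}}

```text
time_s: 3.4
position: [0.4787, 0.2502, 0.0685]
ee_rot: [0.725, -0.689, 0.0, -0.001]
contact_force: [-0.2, 1.6, 2.6]
gripper_width: 0.0005
gripper_force: 1.1
```

```bash
python3 plan.py .4775 .2525 .062 182.9
```

```text
at [0.4787 0.2502 0.0685] closing 182.91 F [-0.2  1.6  2.6] w 0.0005 g 1.1 t 3.4 z [ 0.0019  0.0016 -1.    ]
[-0.23, 0.11, 0.65, 0, 0, 0.0]
"wp"
```

Call:
{"op": "move_arm", "data": {"steps": [[[0,0,0.4,0,0,0,0],[0,0,0.3,0,0,0,0],[0,0,0,0,0,0,0]]]}}

```text
time_s: 3.7
position: [0.479, 0.2506, 0.0637]
ee_rot: [0.725, -0.689, 0.0, -0.002]
contact_force: [-6.3, -2.0, 19.0]
gripper_width: 0.0007
gripper_force: 8.9
```

```bash
python3 plan.py .4775 .2525 .058 182.9; python3 - <<'E'
from h import *
p,d=grab('scene'); W=cloud('scene',d); 
cv2.imwrite('pics/s2.png',cv2.resize(p[100:240,200:340],None,fx=4,fy=4,interpolation=cv2.INTER_CUBIC)[:,:,::-1])
E
```

```text
at [0.479  0.2506 0.0637] closing 182.97 F [-6.3 -2.  19. ] w 0.0007 g 8.9 t 3.7 z [ 0.0033  0.0023 -1.    ]
[-0.19, 0.14, 0.57, 0, 0, 0.1]
"wp"
```

View pics/s2.png

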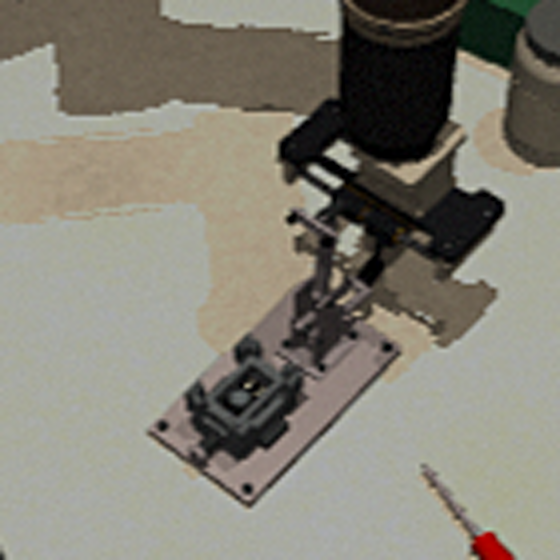

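The handle is fully back: 19 N at its stop, with the reader clear at (245,395) in the crop. Next is the spacer.

```bash
python3 plan.py .4775 .2525 .265 182.9 .47 .0 .265 215 .4655 -.2615 .06 253.6 .4655 -.2615 .011 253.6
```

```text
at [0.479  0.2506 0.0637] closing 182.96 F [-5.3 -2.3 18. ] w 0.0006 g 8.6 t 3.75 z [ 0.0034  0.0025 -1.    ]
[0.0, 0.0, -4.0, 0, 0, 0.0]
[0.0, 0.0, -4.0, 0, 0, 0.0]
[-0.1, 0.0, -4.0, 0, 0, 0.0]
[0.0, 0.1, -4.1, 0, 0, 0.0]
[-0.1, 0.04, -4.03, 0, 0, 0.1]
"wp"
[4.2, 0.3, 0.0, 0, 0, -5.4]
[4.1, 0.7, 0.0, 0, 0, -5.3]
[4.1, 1.1, 0.0, 0, 0, -5.4]
[3.9, 1.5, 0.0, 0, 0, -5.3]
[3.8, 1.9, 0.0, 0, 0, -5.4]
[3.6, 2.2, 0.0, 0, 0, -5.3]
"wp"
[3.0, 2.2, 2.9, 0, 0, -5.5]
[2.8, 2.5, 2.9, 0, 0, -5.5]
[2.6, 2.7, 2.9, 0, 0, -5.5]
[2.3, 3.0, 3.0, 0, 0, -5.5]
[2.0, 3.2, 2.9, 0, 0, -5.5]
[1.6, 3.3, 3.0, 0, 0, -5.6]
[1.36, 3.46, 2.9, 0, 0, -5.5]
"wp"
[0.0, 0.0, 2.5, 0, 0, -0.0]
[0.0, 0.0, 2.4, 0, 0, -0.0]
"wp"
```

Call:
{"op": "move_arm", "data": {"steps": [[[0,0,-4,0,0,0,0],[0,0,-4,0,0,0,0],[-0.1,0,-4,0,0,0,0],[0,0.1,-4.1,0,0,0,0],[-0.1,0,-4,0,0,0,0],[4.2,0.3,0,0,0,-5.4,0],[4.1,0.7,0,0,0,-5.3,0],[4.1,1.1,0,0,0,-5.4,0]]]}}

```text
time_s: 4.55
position: [0.4738, 0.1244, 0.2633]
ee_rot: [0.816, -0.579, 0.001, -0.002]
contact_force: [0.9, 0.1, -0.6]
gripper_width: 0.0005
gripper_force: 0.0
```

Call:
{"op": "move_arm", "data": {"steps": [[[3.9,1.5,0,0,0,-5.3,0.7],[3.8,1.9,0,0,0,-5.4,0.7],[3.6,2.2,0,0,0,-5.3,0.7],[3.0,2.2,2.5,0,0,-5.5,0.7],[2.8,2.5,2.5,0,0,-5.5,0.7],[2.6,2.7,2.5,0,0,-5.5,0.7],[2.3,3.0,2.5,0,0,-5.5,0.7],[2.0,3.2,2.5,0,0,-5.5,0.7]]]}}

```text
time_s: 5.35
position: [0.4669, -0.1905, 0.1372]
ee_rot: [0.972, -0.236, 0.002, -0.0]
contact_force: [-0.0, -0.3, -0.9]
gripper_width: 0.0581
gripper_force: 0.0
```

Call:
{"op": "move_arm", "data": {"steps": [[[1.6,3.3,2.5,0,0,-5.6,0.7],[1.4,3.5,2.5,0,0,-5.5,0.7],[0,0,0,0,0,0,0.7]]]}}

```text
time_s: 5.65
position: [0.4634, -0.2662, 0.084]
ee_rot: [0.99, -0.143, -0.002, -0.0]
contact_force: [-1.3, 0.2, 1.2]
gripper_width: 0.0613
gripper_force: 0.0
```

```bash
python3 plan.py .4655 -.2615 .05 253.6 .4655 -.2615 .011 253.6
```

```text
at [ 0.4634 -0.2662  0.084 ] closing 253.59 F [-1.3  0.2  1.2] w 0.0613 g 0.0 t 5.65 z [-3.5e-03  6.0e-04 -1.0e+00]
[0.07, -0.51, 3.4, 0, 0, -0.0]
"wp"
[0.0, 0.0, 3.9, 0, 0, -0.0]
"wp"
```

Call:
{"op": "move_arm", "data": {"steps": [[[0.1,-0.4,3.4,0,0,0,0.7],[0,0,1.5,0,0,0,0.7],[0,0,0,0,0,0,0.7],[0,0,0,0,0,0,0.7]]]}}

```text
time_s: 6.05
position: [0.4681, -0.2597, 0.0388]
ee_rot: [0.99, -0.142, 0.001, 0.0]
contact_force: [0.2, -0.1, 0.4]
gripper_width: 0.0611
gripper_force: 0.0
```

```bash
python3 plan.py .4655 -.2615 .011 253.6
```

```text
at [ 0.4681 -0.2597  0.0388] closing 253.62 F [ 0.2 -0.1  0.4] w 0.0611 g 0.0 t 6.05 z [ 1.5e-03 -6.0e-04 -1.0e+00]
[-0.2, 0.25, 2.78, 0, 0, 0.0]
"wp"
```

Call:
{"op": "move_arm", "data": {"steps": [[[-0.2,0.2,1.4,0,0,0,0.7],[0,0,1.3,0,0,0,0.7],[0,0,0,0,0,0,0.7],[0,0,0,0,0,0,0.4],[0,0,0,0,0,0,0.4],[0,0,0,0,0,0,0.4],[0,0,0,0,0,0,0.4]]], "newtons": 8}}

```text
time_s: 6.75
position: [0.4656, -0.2611, 0.0117]
ee_rot: [0.99, -0.142, 0.001, 0.0]
contact_force: [-0.6, 2.6, 6.7]
gripper_width: 0.0459
gripper_force: 8.0
```

```bash
python3 plan.py .4655 -.2615 .07 253.6 .487 -.08 .13 211 .487 .0605 .13 182.9
```

```text
at [ 0.4656 -0.2611  0.0117] closing 253.62 F [-0.6  2.6  6.7] w 0.0459 g 8.0 t 6.75 z [ 1.9e-03 -5.0e-04 -1.0e+00]
[0.0, 0.0, -2.9, 0, 0, 0.0]
[0.0, 0.04, -2.93, 0, 0, 0.0]
"wp"
[-0.5, -3.0, -1.0, 0, 0, 7.1]
[-0.9, -2.9, -1.0, 0, 0, 7.1]
[-1.2, -2.8, -1.0, 0, 0, 7.1]
[-1.6, -2.6, -1.0, 0, 0, 7.1]
[-1.9, -2.4, -1.0, 0, 0, 7.1]
[-2.12, -2.18, -1.0, 0, 0, 7.1]
"wp"
[-3.0, -1.8, 0.0, 0, 0, 7.0]
[-3.2, -1.4, 0.0, 0, 0, 7.0]
[-3.4, -1.0, 0.0, 0, 0, 7.1]
[-3.45, -0.67, 0.0, 0, 0, 7.0]
"wp"
```

Call:
{"op": "move_arm", "data": {"steps": [[[0,0,-2.9,0,0,0,0.4],[0,0,-2.9,0,0,0,0.4],[-0.5,-3.0,-1.0,0,0,7.1,0.4],[-0.9,-2.9,-1.0,0,0,7.1,0.4],[-1.2,-2.8,-1.0,0,0,7.1,0.4],[-1.6,-2.6,-1.0,0,0,7.1,0.4],[-1.9,-2.4,-1.0,0,0,7.1,0.4],[-2.1,-2.2,-1.0,0,0,7.1,0.4]]]}}

```text
time_s: 7.55
position: [0.4865, -0.0783, 0.1294]
ee_rot: [0.869, -0.495, 0.0, -0.0]
contact_force: [0.3, 0.1, 0.3]
gripper_width: 0.0457
gripper_force: 8.0
```

Call:
{"op": "move_arm", "data": {"steps": [[[-3.0,-1.8,0,0,0,7.0,0.4],[-3.2,-1.4,0,0,0,7.0,0.4],[-3.4,-1.0,0,0,0,7.1,0.4],[-3.4,-0.7,0,0,0,7.0,0.4],[0,0,0,0,0,0,0.4],[0,0,0,0,0,0,0.4],[0,0,0,0,0,0,0.4]]]}}

```text
time_s: 8.25
position: [0.4868, 0.0601, 0.1286]
ee_rot: [0.725, -0.689, -0.0, 0.0]
contact_force: [-0.5, 0.5, -0.3]
gripper_width: 0.0463
gripper_force: 8.0
```

```bash
python3 plan.py .487 .0605 .10 182.9; python3 - <<'E'
from h import *
p,d=grab('scene')
cv2.imwrite('pics/s3.png',cv2.resize(p[120:240,200:330],None,fx=5,fy=5,interpolation=cv2.INTER_CUBIC)[:,:,::-1])
E
```

```text
at [0.4868 0.0601 0.1286] closing 182.96 F [-0.5  0.5 -0.3] w 0.0463 g 8.0 t 8.25 z [-2.e-04 -0.e+00 -1.e+00]
[-0.04, -0.02, 2.86, 0, 0, 0.1]
"wp"
```

View pics/s3.png

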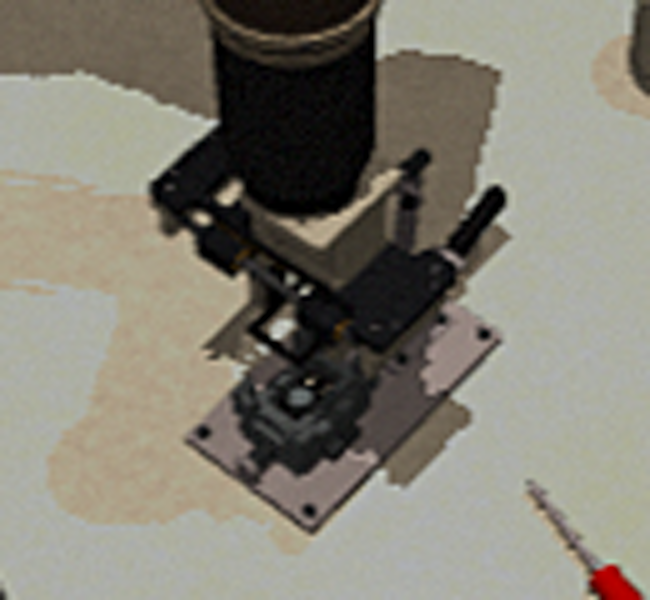

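The spacer hangs level in the fingers at (290,330), directly over the reader, with the raised arm clear behind at (410,190). Lowering.

Call:
{"op": "move_arm", "data": {"steps": [[[0,0,3.2,0,0,0,0.4],[0,0,3.0,0,0,0,0.4],[0,0,0.6,0,0,0,0.4],[0,0,0.5,0,0,0,0.4],[0,0,0,0,0,0,0.4]]]}}

```text
time_s: 8.8
position: [0.4872, 0.0601, 0.0559]
ee_rot: [0.725, -0.689, 0.0, 0.0]
contact_force: [-1.6, 0.0, -1.2]
gripper_width: 0.0458
gripper_force: 8.0
```

Call:
{"op": "move_arm", "data": {"steps": [[[0,0,0.4,0,0,0,0.4],[0,0,0.4,0,0,0,0.4],[0,0,0.1,0,0,0,0.4],[0,0,0,0,0,0,0.4]]]}}

```text
time_s: 9.2
position: [0.4872, 0.0606, 0.0468]
ee_rot: [0.725, -0.689, 0.0, -0.0]
contact_force: [-2.1, 0.3, 0.4]
gripper_width: 0.046
gripper_force: 8.0
```

```bash
python3 plan.py .487 .0605 .0465 182.9
```

```text
at [0.4872 0.0606 0.0468] closing 182.91 F [-2.1  0.3  0.4] w 0.046 g 8.0 t 9.2 z [ 4.e-04  2.e-04 -1.e+00]
[0.01, 0.02, 0.03, 0, 0, 0.0]
"wp"
```

Call:
{"op": "move_arm", "data": {"steps": [[[0,0,0,0,0,0,0.7],[0,0,0,0,0,0,0.7],[0,0,-2.0,0,0,0,0.7],[0,0,-4.0,0,0,0,0.7]]]}}

```text
time_s: 9.6
position: [0.4854, 0.0598, 0.1049]
ee_rot: [0.725, -0.689, -0.001, 0.003]
contact_force: [1.4, 1.1, 0.1]
gripper_width: 0.0611
gripper_force: 0.0
```

```bash
python3 plan.py .487 .0605 .12 182.9 .5443 -.2823 .06 247.6
```

```text
at [0.4854 0.0598 0.1049] closing 182.88 F [1.4 1.1 0.1] w 0.0611 g 0.0 t 9.6 z [-0.005  -0.0024 -1.    ]
[-0.06, -0.17, -1.51, 0, 0, -0.0]
"wp"
[4.3, -0.5, 0.8, 0, 0, -8.1]
[4.3, 0.1, 0.7, 0, 0, -8.1]
[4.3, 0.7, 0.8, 0, 0, -8.1]
[4.1, 1.3, 0.7, 0, 0, -8.1]
[3.9, 1.9, 0.8, 0, 0, -8.1]
[3.6, 2.4, 0.7, 0, 0, -8.1]
[3.3, 3.0, 0.8, 0, 0, -8.1]
[2.76, 3.35, 0.7, 0, 0, -8.0]
"wp"
```

Call:
{"op": "move_arm", "data": {"steps": [[[4.3,-0.5,-0.5,0,0,-8.1,0.7],[4.3,0.1,0.7,0,0,-8.1,0.7],[4.3,0.7,0.8,0,0,-8.1,0.7],[4.1,1.3,0.7,0,0,-8.1,0.7],[3.9,1.9,0.8,0,0,-8.1,0.7],[3.6,2.4,0.7,0,0,-8.1,0.7],[3.3,3.0,0.8,0,0,-8.1,0.7],[2.8,3.3,0.7,0,0,-8.0,0.7]]]}}

```text
time_s: 10.4
position: [0.5357, -0.2723, 0.0609]
ee_rot: [0.977, -0.212, 0.0, 0.0]
contact_force: [1.5, 0.6, 0.0]
gripper_width: 0.0615
gripper_force: 0.0
```

Call:
{"op": "move_arm", "data": {"steps": [[[0,0,1.0,0,0,0,0.7],[0,0,0,0,0,0,0.7],[0,0,0,0,0,0,0.7]]]}}

```text
time_s: 10.7
position: [0.5351, -0.27, 0.0511]
ee_rot: [0.977, -0.215, -0.0, 0.0]
contact_force: [0.6, -0.4, 0.1]
gripper_width: 0.0614
gripper_force: 0.0
```

```bash
python3 plan.py .5443 -.2823 .0117 247.6; python3 - <<'E'
from h import *
np.set_printoptions(precision=4,suppress=True)
F=[ctrl.capture('top') for _ in range(3)]; d=np.median([f[1] for f in F],0); W=cloud('top',d); p=F[-1][0]
cv2.imwrite('pics/t4.png',cv2.resize(p[215:295,180:310],None,fx=5,fy=5,interpolation=cv2.INTER_CUBIC)[:,:,::-1])
c,s=np.cos(.05),np.sin(.05); w=W[225:290,240:310].reshape(-1,3); q=(w[:,:2]-[.487,.0605])@np.array([[c,-s],[s,c]])
for n,m in(('x-',(q[:,0]<-.017)&(q[:,0]>-.022)&(abs(q[:,1])<.02)),('x+',(q[:,0]>.017)&(q[:,0]<.022)&(abs(q[:,1])<.02)),('y-',(q[:,1]<-.027)&(q[:,1]>-.031)&(abs(q[:,0])<.012)),('y+',(q[:,1]>.027)&(q[:,1]<.031)&(abs(q[:,0])<.012))): print(n,m.sum(),np.median(w[m,2]),np.std(w[m,2]))
E
```

```text
at [ 0.5351 -0.27    0.0511] closing 245.13 F [ 0.6 -0.4  0.1] w 0.0614 g 0.0 t 10.7 z [-6.e-04  1.e-04 -1.e+00]
[1.35, 0.73, 3.94, 0, 0, -2.5]
"wp"
x- 26 0.06015071298889729 0.001479926811039702
x+ 28 0.059037405126955655 0.00255864684680237
y- 15 0.06071045374826811 0.0018512446163213721
y+ 17 0.05837031988192454 0.0028816135872599485
```

View pics/t4.png

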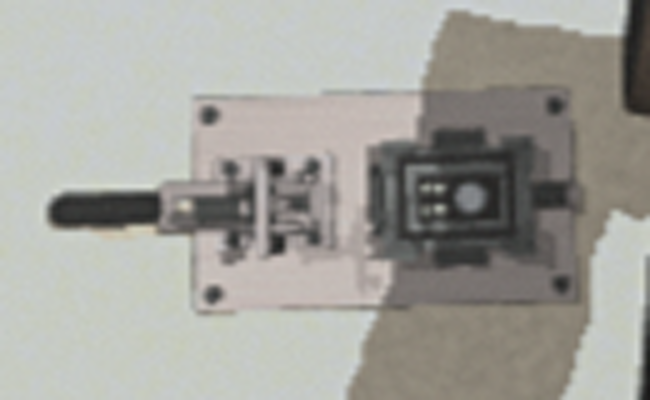

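The spacer frame lies flat in the nest at (460,195), with all four rails at about 60 mm as required. Next is the pane.

Call:
{"op": "move_arm", "data": {"steps": [[[1.4,0.7,0,0,0,-2.5,0.7],[0,0,1.5,0,0,0,0.7],[0,0,1.0,0,0,0,0.7],[0,0,0,0,0,0,0.7]]]}}

```text
time_s: 11.25
position: [0.5441, -0.2816, 0.025]
ee_rot: [0.981, -0.193, -0.001, -0.0]
contact_force: [-0.1, 0.4, -0.6]
gripper_width: 0.0615
gripper_force: 0.0
```

```bash
python3 plan.py .5443 -.2823 .0117 247.6
```

```text
at [ 0.5441 -0.2816  0.025 ] closing 247.72 F [-0.1  0.4 -0.6] w 0.0615 g 0.0 t 11.25 z [-2.3e-03  7.0e-04 -1.0e+00]
[0.05, 0.06, 1.33, 0, 0, 0.1]
"wp"
```

Call:
{"op": "move_arm", "data": {"steps": [[[0.1,0.1,1.3,0,0,0.1,0.7],[0,0,0,0,0,0,0.7],[0,0,0,0,0,0,0.4],[0,0,0,0,0,0,0.4],[0,0,0,0,0,0,0.4],[0,0,0,0,0,0,0.4]]], "newtons": 12}}

```text
time_s: 11.85
position: [0.5459, -0.284, 0.0136]
ee_rot: [0.981, -0.194, 0.0, 0.0]
contact_force: [0.1, 0.3, 1.0]
gripper_width: 0.0457
gripper_force: 12.0
```

```bash
python3 plan.py .5443 -.2823 .07 247.6 .505 -.08 .13 211 .487 .0605 .13 182.9
```

```text
at [ 0.5459 -0.284   0.0136] closing 247.6 F [0.1 0.3 1. ] w 0.0457 g 12.0 t 11.85 z [ 7.e-04 -1.e-04 -1.e+00]
[-0.1, 0.0, -2.8, 0, 0, 0.0]
[-0.11, -0.1, -2.84, 0, 0, 0.0]
"wp"
[-2.3, -3.4, -1.2, 0, 0, 7.3]
[-2.7, -3.1, -1.2, 0, 0, 7.3]
[-3.1, -2.8, -1.2, 0, 0, 7.3]
[-3.4, -2.4, -1.2, 0, 0, 7.4]
[-3.59, -1.89, -1.2, 0, 0, 7.3]
"wp"
[-3.2, -1.4, 0.0, 0, 0, 7.0]
[-3.4, -1.0, 0.0, 0, 0, 7.0]
[-3.5, -0.6, 0.0, 0, 0, 7.1]
[-3.57, -0.18, 0.0, 0, 0, 7.0]
"wp"
```

Call:
{"op": "move_arm", "data": {"steps": [[[0,0,-2.8,0,0,0,0.4],[0,0,-2.8,0,0,0,0.4],[-2.3,-3.4,-1.2,0,0,7.3,0.4],[-2.7,-3.1,-1.2,0,0,7.3,0.4],[-3.1,-2.8,-1.2,0,0,7.3,0.4],[-3.4,-2.4,-1.2,0,0,7.4,0.4],[-3.6,-1.9,-1.2,0,0,7.3,0.4],[-3.2,-1.4,0,0,0,7.0,0.4]]]}}

```text
time_s: 12.65
position: [0.5023, -0.045, 0.1312]
ee_rot: [0.837, -0.547, 0.001, -0.001]
contact_force: [1.1, 0.0, -0.4]
gripper_width: 0.0454
gripper_force: 12.0
```

Call:
{"op": "move_arm", "data": {"steps": [[[-3.4,-1.0,0,0,0,7.0,0.4],[-3.5,-0.6,0,0,0,7.1,0.4],[-3.4,-0.2,0,0,0,7.0,0.4],[0,0,0,0,0,0,0.4],[0,0,0,0,0,0,0.4]]]}}

```text
time_s: 13.15
position: [0.4887, 0.0581, 0.1294]
ee_rot: [0.726, -0.688, 0.0, -0.0]
contact_force: [-0.4, -0.6, 0.1]
gripper_width: 0.0456
gripper_force: 12.0
```

```bash
python3 plan.py .487 .0585 .10 182.9
```

```text
at [0.4887 0.0581 0.1294] closing 183.07 F [-0.4 -0.6  0.1] w 0.0456 g 12.0 t 13.15 z [ 3.e-04  3.e-04 -1.e+00]
[-0.05, 0.16, 2.94, 0, 0, 0.2]
"wp"
```

Call:
{"op": "move_arm", "data": {"steps": [[[-0.1,0.2,3.0,0,0,0.2,0.4],[0,0,3.0,0,0,0,0.4],[0,0,0.3,0,0,0,0.4],[0,0,0.4,0,0,0,0.4],[0,0,0.4,0,0,0,0.4],[0,0,0,0,0,0,0.4]]]}}

```text
time_s: 13.75
position: [0.4878, 0.0581, 0.0597]
ee_rot: [0.724, -0.69, 0.001, -0.001]
contact_force: [-1.6, -1.8, 6.9]
gripper_width: 0.0459
gripper_force: 14.8
```

```bash
python3 plan.py .487 .0585 .0537 182.9
```

```text
at [0.4878 0.0581 0.0597] closing 182.74 F [-1.6 -1.8  6.9] w 0.0459 g 14.8 t 13.75 z [ 0.0017  0.     -1.    ]
[-0.04, 0.07, 0.6, 0, 0, -0.2]
"wp"
```

Call:
{"op": "move_arm", "data": {"steps": [[[0,0,-0.3,0,0,0,0.4],[0.2,0.1,0,0,0,0,0.4],[0,0,0.3,0,0,0,0.4],[0,0,0.2,0,0,0,0.4],[0,0,0,0,0,0,0.4]]]}}

```text
time_s: 14.25
position: [0.4867, 0.0565, 0.0565]
ee_rot: [0.724, -0.69, 0.0, -0.001]
contact_force: [2.6, -0.3, 3.1]
gripper_width: 0.0458
gripper_force: 12.0
```

```bash
python3 plan.py .487 .0575 .0537 182.9
```

```text
at [0.4867 0.0565 0.0565] closing 182.73 F [ 2.6 -0.3  3.1] w 0.0458 g 12.0 t 14.25 z [ 1.6e-03  5.0e-04 -1.0e+00]
[-0.1, -0.04, 0.28, 0, 0, -0.2]
"wp"
```

Call:
{"op": "move_arm", "data": {"steps": [[[0,-0.1,0,0,0,0,0.4],[0,0,0.2,0,0,0,0.4],[0,0,0.1,0,0,0,0.4],[0,0,0,0,0,0,0.4]]]}}

```text
time_s: 14.65
position: [0.4867, 0.0563, 0.0533]
ee_rot: [0.724, -0.69, -0.0, 0.0]
contact_force: [-3.2, 0.9, 9.9]
gripper_width: 0.0458
gripper_force: 12.0
```

```bash
python3 plan.py .487 .0575 .0537 182.9
```

```text
at [0.4867 0.0563 0.0533] closing 182.71 F [-3.2  0.9  9.9] w 0.0458 g 12.0 t 14.65 z [-4.e-04 -2.e-04 -1.e+00]
[-0.12, -0.04, -0.04, 0, 0, -0.2]
"wp"
```

Call:
{"op": "move_arm", "data": {"steps": [[[0,0,0,0,0,0,0.7],[0,0,0,0,0,0,0.7],[0,0,-2.0,0,0,0,0.7],[0,0,-4.0,0,0,0,0.7],[0,0,-1.0,0,0,0,0.7]]]}}

```text
time_s: 15.15
position: [0.4885, 0.0568, 0.1262]
ee_rot: [0.724, -0.69, 0.001, -0.002]
contact_force: [0.5, -0.2, -0.8]
gripper_width: 0.0615
gripper_force: 0.0
```

```bash
python3 plan.py .43 -.09 .10 220 .386 -.2365 .05 254.5; python3 - <<'E'
from h import *
E
```

```text
at [0.4885 0.0568 0.1262] closing 182.74 F [ 0.5 -0.2 -0.8] w 0.0615 g 0.0 t 15.15 z [ 0.004   0.0012 -1.    ]
[2.9, 1.3, 0.5, 0, 0, -7.5]
[2.7, 1.7, 0.5, 0, 0, -7.4]
[2.4, 2.0, 0.5, 0, 0, -7.5]
[2.2, 2.3, 0.6, 0, 0, -7.4]
[1.81, 2.55, 0.52, 0, 0, -7.5]
"wp"
[1.7, 2.6, 1.0, 0, 0, -6.9]
[1.4, 2.7, 1.0, 0, 0, -6.9]
[1.0, 2.9, 1.0, 0, 0, -6.9]
[0.6, 3.0, 1.0, 0, 0, -6.9]
[0.34, 3.01, 1.0, 0, 0, -6.9]
"wp"
```

Call:
{"op": "move_arm", "data": {"steps": [[[2.9,1.3,0.5,0,0,-7.5,0.7],[2.7,1.7,0.5,0,0,-7.4,0.7],[2.4,2.0,0.5,0,0,-7.5,0.7],[2.2,2.3,0.6,0,0,-7.4,0.7],[1.8,2.5,0.5,0,0,-7.5,0.7],[1.7,2.6,1.0,0,0,-6.9,0.7],[1.4,2.7,1.0,0,0,-6.9,0.7],[1.0,2.9,1.0,0,0,-6.9,0.7]]]}}

```text
time_s: 15.95
position: [0.4017, -0.1795, 0.0666]
ee_rot: [0.968, -0.25, 0.0, -0.0]
contact_force: [0.2, -0.2, -0.1]
gripper_width: 0.0613
gripper_force: 0.0
```

Call:
{"op": "move_arm", "data": {"steps": [[[0.6,3.0,1.0,0,0,-6.9,0.7],[0.3,3.0,1.0,0,0,-6.9,0.7],[0,0,0,0,0,0,0.7],[0,0,0,0,0,0,0.7],[0,0,0,0,0,0,0.7]]]}}

```text
time_s: 16.45
position: [0.3844, -0.2361, 0.0472]
ee_rot: [0.991, -0.135, 0.0, -0.0]
contact_force: [0.1, 0.8, 0.6]
gripper_width: 0.0615
gripper_force: 0.0
```

```bash
python3 plan.py .386 -.2365 .0125 254.5; python3 - <<'E'
from h import *
F=[ctrl.capture('top') for _ in range(4)]; d=np.median([f[1] for f in F],0); W=cloud('top',d); p=F[-1][0]
cv2.imwrite('pics/t5.png',cv2.resize(p[215:320,180:420],None,fx=3.3,fy=3.3,interpolation=cv2.INTER_CUBIC)[:,:,::-1])
c,s=np.cos(.05),np.sin(.05); w=W[225:290,240:310].reshape(-1,3); q=(w[:,:2]-[.487,.0605])@np.array([[c,-s],[s,c]])
for n,m in(('x-',(q[:,0]<-.017)&(q[:,0]>-.022)&(abs(q[:,1])<.02)),('x+',(q[:,0]>.017)&(q[:,0]<.022)&(abs(q[:,1])<.02)),('y-',(q[:,1]<-.027)&(q[:,1]>-.031)&(abs(q[:,0])<.012)),('y+',(q[:,1]>.027)&(q[:,1]<.031)&(abs(q[:,0])<.012)),('mid',(abs(q[:,0])<.014)&(abs(q[:,1])<.022))): print(n,m.sum(),np.median(w[m,2]),np.std(w[m,2]))
E
```

```text
at [ 0.3844 -0.2361  0.0472] closing 254.43 F [0.1 0.8 0.6] w 0.0615 g 0.0 t 16.45 z [ 2.e-04 -0.e+00 -1.e+00]
[0.16, -0.01, 3.47, 0, 0, -0.1]
"wp"
x- 30 0.06467785683303073 0.0011813671223626276
x+ 29 0.06449557695362751 0.0011978505880153654
y- 15 0.06459823959911448 0.0006891970967931068
y+ 12 0.06450467339942945 0.0010853067256178415
mid 183 0.06454081038677528 0.0011762162140051117
```

View pics/t5.png

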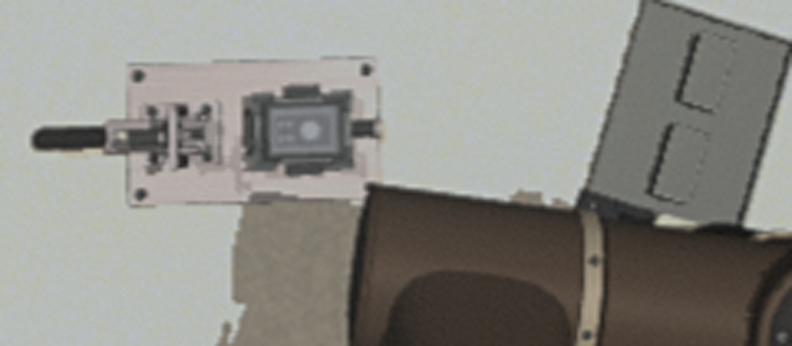

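The pane is in the nest at (300,130), flat at about 64.5 mm on all sides (64 expected). The arm now stands over the bezel. Next is the bezel.

Call:
{"op": "move_arm", "data": {"steps": [[[0.2,0,2.0,0,0,0,0.7],[0,0,1.4,0,0,0,0.7],[0,0,0,0,0,0,0.7],[0,0,0,0,0,0,0.4],[0,0,0,0,0,0,0.4],[0,0,0,0,0,0,0.4],[0,0,0,0,0,0,0.4]]]}}

```text
time_s: 17.35
position: [0.3867, -0.2369, 0.0139]
ee_rot: [0.991, -0.135, 0.001, -0.0]
contact_force: [0.2, 2.8, 5.3]
gripper_width: 0.0457
gripper_force: 12.0
```

```bash
python3 plan.py .386 -.2365 .07 254.5 .43 -.08 .13 211 .4875 .0585 .13 182.9
```

```text
at [ 0.3867 -0.2369  0.0139] closing 254.51 F [0.2 2.8 5.3] w 0.0457 g 12.0 t 17.35 z [ 1.5e-03 -2.0e-04 -1.0e+00]
[0.0, 0.0, -2.8, 0, 0, 0.0]
[-0.08, -0.02, -2.81, 0, 0, 0.0]
"wp"
[0.0, -2.7, -1.0, 0, 0, 7.3]
[-0.3, -2.7, -1.0, 0, 0, 7.2]
[-0.7, -2.6, -1.0, 0, 0, 7.3]
[-1.0, -2.5, -1.0, 0, 0, 7.2]
[-1.3, -2.4, -1.0, 0, 0, 7.3]
[-1.6, -2.21, -1.0, 0, 0, 7.2]
"wp"
[-2.2, -3.0, 0.0, 0, 0, 7.0]
[-2.6, -2.7, 0.0, 0, 0, 7.0]
[-2.9, -2.4, 0.0, 0, 0, 7.1]
[-3.17, -2.03, 0.0, 0, 0, 7.0]
"wp"
```

Call:
{"op": "move_arm", "data": {"steps": [[[0,0,-2.8,0,0,0,0.4],[-0.1,0,-2.8,0,0,0,0.4],[0,-2.7,-1.0,0,0,7.3,0.4],[-0.3,-2.7,-1.0,0,0,7.2,0.4],[-0.7,-2.6,-1.0,0,0,7.3,0.4],[-1.0,-2.5,-1.0,0,0,7.2,0.4],[-1.3,-2.4,-1.0,0,0,7.3,0.4],[-1.6,-2.2,-1.0,0,0,7.2,0.4]]]}}

```text
time_s: 18.15
position: [0.4291, -0.0792, 0.1299]
ee_rot: [0.869, -0.495, 0.0, -0.0]
contact_force: [0.6, 0.4, -0.2]
gripper_width: 0.0458
gripper_force: 12.0
```

Call:
{"op": "move_arm", "data": {"steps": [[[-2.2,-3.0,0,0,0,7.0,0.4],[-2.6,-2.7,0,0,0,7.0,0.4],[-2.9,-2.4,0,0,0,7.1,0.4],[-3.2,-2.0,0,0,0,7.0,0.4],[0,0,0,0,0,0,0.4],[0,0,0,0,0,0,0.4],[0,0,0,0,0,0,0.4]]]}}

```text
time_s: 18.85
position: [0.4857, 0.058, 0.1291]
ee_rot: [0.725, -0.689, -0.0, 0.0]
contact_force: [-0.1, -0.5, -1.2]
gripper_width: 0.0459
gripper_force: 12.0
```

```bash
python3 plan.py .4872 .0585 .10 182.9
```

```text
at [0.4857 0.058  0.1291] closing 182.94 F [-0.1 -0.5 -1.2] w 0.0459 g 12.0 t 18.85 z [-6.e-04 -2.e-04 -1.e+00]
[-0.04, -0.16, 2.91, 0, 0, 0.0]
"wp"
```

Call:
{"op": "move_arm", "data": {"steps": [[[-0.1,-0.1,3.0,0,0,0,0.4],[0,0,2.9,0,0,0,0.4],[0,0,0.3,0,0,0,0.4],[0,0,0.3,0,0,0,0.4],[0,0,0,0,0,0,0.4]]]}}

```text
time_s: 19.35
position: [0.4877, 0.0593, 0.065]
ee_rot: [0.725, -0.689, 0.0, -0.0]
contact_force: [-0.1, -0.4, -0.6]
gripper_width: 0.0458
gripper_force: 12.0
```

```bash
python3 plan.py .4872 .0585 .058 182.9
```

```text
at [0.4877 0.0593 0.065 ] closing 182.89 F [-0.1 -0.4 -0.6] w 0.0458 g 12.0 t 19.35 z [ 9.e-04  2.e-04 -1.e+00]
[0.08, 0.05, 0.7, 0, 0, -0.0]
"wp"
```

Call:
{"op": "move_arm", "data": {"steps": [[[0.1,0.1,0.3,0,0,0,0.4],[0,0,0.2,0,0,0,0.4],[0,0,0.2,0,0,0,0.4],[0,0,0,0,0,0,0.4]]]}}

```text
time_s: 19.75
position: [0.488, 0.0589, 0.0625]
ee_rot: [0.726, -0.688, 0.001, -0.002]
contact_force: [-15.1, 0.6, 50.1]
gripper_width: 0.046
gripper_force: 30.4
```

```bash
python3 plan.py .4872 .0585 .058 182.9
```

```text
at [0.488  0.0589 0.0625] closing 183.04 F [-15.1   0.6  50.1] w 0.046 g 30.4 t 19.75 z [ 4.4e-03  5.0e-04 -1.0e+00]
[0.04, 0.08, 0.45, 0, 0, 0.1]
"wp"
```

Call:
{"op": "move_arm", "data": {"steps": [[[0,0,-0.7,0,0,0,0.4],[0,0,0,0,0,0,0.4],[0,0,0,0,0,0,0.4]]]}}

```text
time_s: 20.05
position: [0.4866, 0.0587, 0.0648]
ee_rot: [0.725, -0.689, 0.0, -0.001]
contact_force: [0.1, -0.2, -0.4]
gripper_width: 0.0461
gripper_force: 12.0
```

```bash
python3 plan.py .487 .0585 .065 182.9; python3 - <<'E'
from h import *
p,d=grab('scene')
cv2.imwrite('pics/s6.png',cv2.resize(p[150:230,220:320],None,fx=7,fy=7,interpolation=cv2.INTER_CUBIC)[:,:,::-1])
E
```

```text
at [0.4866 0.0587 0.0648] closing 182.9 F [ 0.1 -0.2 -0.4] w 0.0461 g 12.0 t 20.05 z [ 1.5e-03  9.0e-04 -1.0e+00]
[0.03, -0.04, -0.02, 0, 0, -0.0]
"wp"
```

View pics/s6.png

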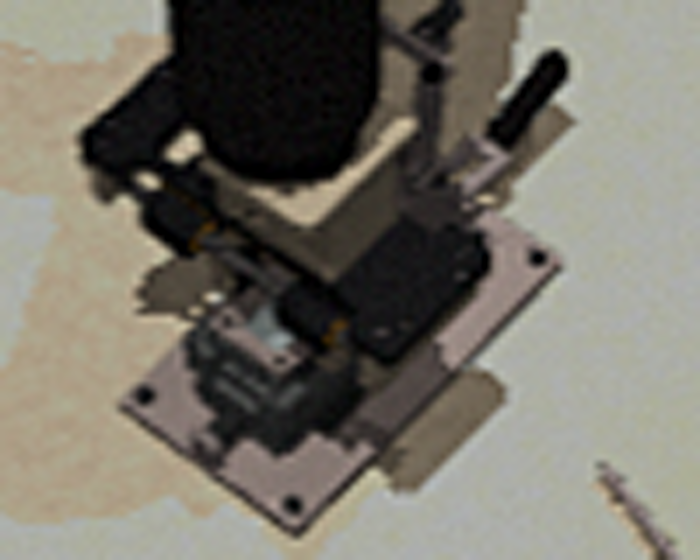

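The bezel hangs level above the nest at (260,335). The contact at about 64 mm means the fingertips met the pane's edge, so I align in x with where the pane was released (.4867) and lower gently.

Call:
{"op": "move_arm", "data": {"steps": [[[0,0,0.2,0,0,0,0.4],[0,0,0.1,0,0,0,0.4],[0,0,0,0,0,0,0.4]]]}}

```text
time_s: 20.4
position: [0.4864, 0.0585, 0.0609]
ee_rot: [0.725, -0.689, 0.0, 0.0]
contact_force: [0.7, -0.3, 1.5]
gripper_width: 0.0457
gripper_force: 12.0
```

```bash
python3 plan.py .487 .0585 .0625 182.9
```

```text
at [0.4864 0.0585 0.0609] closing 182.91 F [ 0.7 -0.3  1.5] w 0.0457 g 12.0 t 20.4 z [-2.e-04 -3.e-04 -1.e+00]
[0.01, -0.06, -0.16, 0, 0, 0.0]
"wp"
```

Passed it with 1.5 N. Continue to 0.058.

Call:
{"op": "move_arm", "data": {"steps": [[[0,0,0.2,0,0,0,0.4],[0,0,0.1,0,0,0,0.4],[0,0,0,0,0,0,0.4]]]}}

```text
time_s: 20.7
position: [0.4865, 0.0585, 0.0582]
ee_rot: [0.725, -0.689, 0.0, -0.0]
contact_force: [0.0, 0.0, 5.8]
gripper_width: 0.0459
gripper_force: 12.0
```

```bash
python3 plan.py .487 .0585 .058 182.9
```

```text
at [0.4865 0.0585 0.0582] closing 182.92 F [0.  0.  5.8] w 0.0459 g 12.0 t 20.7 z [ 3.e-04 -1.e-04 -1.e+00]
[0.01, -0.05, 0.02, 0, 0, 0.0]
"wp"
```

Call:
{"op": "move_arm", "data": {"steps": [[[0,0,0,0,0,0,0.7],[0,0,0,0,0,0,0.7],[0,0,-2.0,0,0,0,0.7],[0,0,-4.5,0,0,0,0.7],[0,0,-4.7,0,0,0,0.7],[0,0,-4.7,0,0,0,0.7],[0,0,-4.7,0,0,0,0.7],[0,0,0,0,0,0,0.7]]]}}

```text
time_s: 21.5
position: [0.4892, 0.0593, 0.2708]
ee_rot: [0.725, -0.689, 0.003, -0.005]
contact_force: [0.5, -0.1, -0.5]
gripper_width: 0.0612
gripper_force: 0.0
```

```bash
python3 plan.py .479 .2525 .27 182.9 .479 .2525 .10 182.9
```

```text
at [0.4892 0.0593 0.2708] closing 182.94 F [ 0.5 -0.1 -0.5] w 0.0612 g 0.0 t 21.5 z [ 0.0102  0.0034 -0.9999]
[-3.9, 0.0, 0.0, 0, 0, 0.0]
[-3.9, 0.0, 0.0, 0, 0, 0.0]
[-3.8, 0.0, 0.0, 0, 0, 0.0]
[-3.9, 0.0, 0.0, 0, 0, 0.0]
[-3.85, 0.03, 0.08, 0, 0, 0.0]
"wp"
[0.0, 0.0, 4.3, 0, 0, 0.0]
[0.0, 0.0, 4.2, 0, 0, 0.0]
[0.0, 0.0, 4.3, 0, 0, 0.0]
[0.0, 0.0, 4.2, 0, 0, 0.0]
"wp"
```

Call:
{"op": "move_arm", "data": {"steps": [[[-3.9,0,0,0,0,0,0.7],[-3.9,0,0,0,0,0,0.7],[-3.8,0,0,0,0,0,0.7],[-3.9,0,0,0,0,0,0.7],[-3.9,0,0,0,0,0,0.7],[0,0,4.3,0,0,0,0.7],[0,0,4.3,0,0,0,0.7],[0,0,4.3,0,0,0,0.7]]]}}

```text
time_s: 22.3
position: [0.476, 0.2526, 0.1335]
ee_rot: [0.725, -0.689, -0.0, -0.0]
contact_force: [1.6, 0.8, -0.6]
gripper_width: 0.0614
gripper_force: 0.0
```

Call:
{"op": "move_arm", "data": {"steps": [[[0,0,2.0,0,0,0,0.7],[0,0,0,0,0,0,0.7],[0,0,0,0,0,0,0.7]]]}}

```text
time_s: 22.6
position: [0.4767, 0.2523, 0.1154]
ee_rot: [0.725, -0.689, 0.0, 0.0]
contact_force: [-1.0, -0.7, 1.0]
gripper_width: 0.0611
gripper_force: 0.0
```

```bash
python3 plan.py .4775 .2525 .034 182.9; python3 - <<'E'
from h import *
F=[ctrl.capture('top') for _ in range(4)]; d=np.median([f[1] for f in F],0); W=cloud('top',d); p=F[-1][0]
cv2.imwrite('pics/t7.png',cv2.resize(p[205:305,170:310],None,fx=5,fy=5,interpolation=cv2.INTER_CUBIC)[:,:,::-1])
c,s=np.cos(.05),np.sin(.05); w=W[225:290,240:310].reshape(-1,3); q=(w[:,:2]-[.487,.0595])@np.array([[c,-s],[s,c]])
for n,m in(('x-',(q[:,0]<-.015)&(q[:,0]>-.022)&(abs(q[:,1])<.02)),('x+',(q[:,0]>.015)&(q[:,0]<.022)&(abs(q[:,1])<.02)),('y-',(q[:,1]<-.025)&(q[:,1]>-.031)&(abs(q[:,0])<.012)),('y+',(q[:,1]>.025)&(q[:,1]<.031)&(abs(q[:,0])<.012)),('mid',(abs(q[:,0])<.01)&(abs(q[:,1])<.018))): print(n,m.sum(),np.median(w[m,2]),np.std(w[m,2]))
E
```

```text
at [0.4767 0.2523 0.1154] closing 182.92 F [-1.  -0.7  1. ] w 0.0611 g 0.0 t 22.6 z [-2.e-04 -7.e-04 -1.e+00]
[0.0, 0.0, 4.1, 0, 0, 0.0]
[-0.01, -0.08, 4.04, 0, 0, 0.0]
"wp"
x- 42 0.07171716171273346 0.0012404828485838414
x+ 43 0.07098513932185746 0.0011539919089517874
y- 18 0.07159751265023229 0.0013917593454064751
y+ 23 0.07119359712988227 0.0010006146782360322
mid 95 0.06450321051642671 0.0014319895484064052
```

View pics/t7.png

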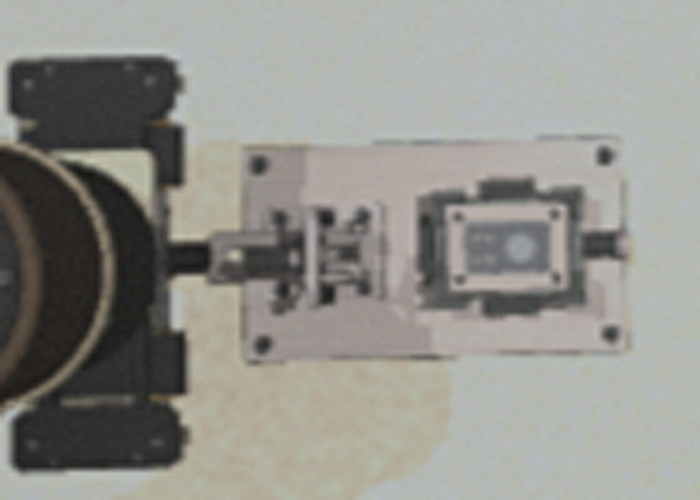

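The bezel sits flat between the bosses at (505,245), rails at about 71 mm as expected. Next, pinch the handle.

Call:
{"op": "move_arm", "data": {"steps": [[[0,-0.1,4.0,0,0,0,0.7],[0,0,3.0,0,0,0,0.7],[0,0,1.1,0,0,0,0.7],[0,0,0,0,0,0,0],[0,0,0,0,0,0,0],[0,0,0,0,0,0,0],[0,0,0,0,0,0,0],[0,0,0,0,0,0,0]]], "newtons": 20}}

```text
time_s: 23.6
position: [0.4778, 0.2527, 0.0351]
ee_rot: [0.725, -0.689, -0.0, -0.001]
contact_force: [-0.0, 0.2, -0.3]
gripper_width: 0.0272
gripper_force: 0.0
```

```bash
python3 plan.py
```

```text
at [0.4778 0.2527 0.0351] closing 182.91 F [-0.   0.2 -0.3] w 0.0272 g 0.0 t 23.6 z [ 0.0011  0.0012 -1.    ]
```

Call:
{"op": "move_arm", "data": {"steps": [[[0,0,0,0,0,0,0],[0,0,0,0,0,0,0],[0,0,0,0,0,0,0],[0.1,0,-1.1,0,0,0,0],[0.2,0,-1.1,0,0,0,0]]]}}

```text
time_s: 24.1
position: [0.4761, 0.2494, 0.0555]
ee_rot: [0.725, -0.689, -0.001, 0.001]
contact_force: [-3.7, 2.5, -7.0]
gripper_width: 0.0171
gripper_force: 20.0
```

```bash
python3 plan.py
```

```text
at [0.4761 0.2494 0.0555] closing 182.88 F [-3.7  2.5 -7. ] w 0.0171 g 20.0 t 24.1 z [-2.4e-03 -5.0e-04 -1.0e+00]
```

Gripped (17 mm), and the handle is moving. Continuing the arc.

Call:
{"op": "move_arm", "data": {"steps": [[[0.3,0,-1.1,0,0,0,0],[0.4,0,-1.0,0,0,0,0],[0.5,0,-1.0,0,0,0,0],[0.6,0,-0.9,0,0,0,0],[0.7,0,-0.9,0,0,0,0]]]}}

```text
time_s: 24.6
position: [0.4774, 0.2239, 0.1048]
ee_rot: [0.725, -0.689, -0.001, 0.001]
contact_force: [-3.4, 2.1, -6.8]
gripper_width: 0.0173
gripper_force: 20.0
```

Call:
{"op": "move_arm", "data": {"steps": [[[0.8,0,-0.8,0,0,0,0],[0.8,0,-0.7,0,0,0,0],[0.9,0,-0.6,0,0,0,0],[0.9,0,-0.5,0,0,0,0],[0,0,0,0,0,0,0]]]}}

```text
time_s: 25.1
position: [0.4793, 0.1891, 0.1314]
ee_rot: [0.724, -0.689, -0.001, 0.001]
contact_force: [-8.2, -0.3, 3.7]
gripper_width: 0.0174
gripper_force: 20.0
```

```bash
python3 plan.py
```

```text
at [0.4793 0.1891 0.1314] closing 182.85 F [-8.2 -0.3  3.7] w 0.0174 g 20.0 t 25.1 z [-1.8e-03 -4.0e-04 -1.0e+00]
```

Call:
{"op": "move_arm", "data": {"steps": [[[0.6,0.1,-0.3,0,0,0,0],[0.6,0,-0.2,0,0,0,0],[0.6,0,-0.2,0,0,0,0],[0,0,0,0,0,0,0]]]}}

```text
time_s: 25.5
position: [0.4802, 0.1719, 0.1385]
ee_rot: [0.725, -0.689, -0.0, 0.0]
contact_force: [-5.5, 1.8, 2.1]
gripper_width: 0.0175
gripper_force: 20.0
```

```bash
python3 plan.py
```

```text
at [0.4802 0.1719 0.1385] closing 182.88 F [-5.5  1.8  2.1] w 0.0175 g 20.0 t 25.5 z [-3.e-04  2.e-04 -1.e+00]
```

Call:
{"op": "move_arm", "data": {"steps": [[[0.2,0,0,0,0,0,0],[0.2,0,0,0,0,0,0],[0,0,0,0,0,0,0]]]}}

```text
time_s: 25.8
position: [0.4804, 0.1692, 0.139]
ee_rot: [0.725, -0.689, -0.0, -0.001]
contact_force: [-9.9, 5.0, 6.8]
gripper_width: 0.0176
gripper_force: 20.0
```

Call:
{"op": "move_arm", "data": {"steps": [[[0.2,0,0,0,0,0,0],[0,0,0,0,0,0,0]]]}}

```text
time_s: 26.0
position: [0.4805, 0.1676, 0.1393]
ee_rot: [0.725, -0.689, -0.001, -0.001]
contact_force: [-11.9, 6.5, 9.1]
gripper_width: 0.0174
gripper_force: 20.0
```

Call:
{"op": "move_arm", "data": {"steps": [[[0.2,0.2,-0.1,0,0,0,0],[0.2,0,0,0,0,0,0],[0,0,0,0,0,0,0]]]}}

```text
time_s: 26.3
position: [0.4806, 0.1641, 0.1403]
ee_rot: [0.725, -0.689, 0.0, -0.002]
contact_force: [-1.3, 7.1, 0.9]
gripper_width: 0.0177
gripper_force: 19.8
```

```bash
python3 - <<'E'
from h import *
p,d=grab('scene')
cv2.imwrite('pics/s8.png',cv2.resize(p[140:240,220:330],None,fx=6,fy=6,interpolation=cv2.INTER_CUBIC)[:,:,::-1])
E
```

```text
(no output)
```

View pics/s8.png

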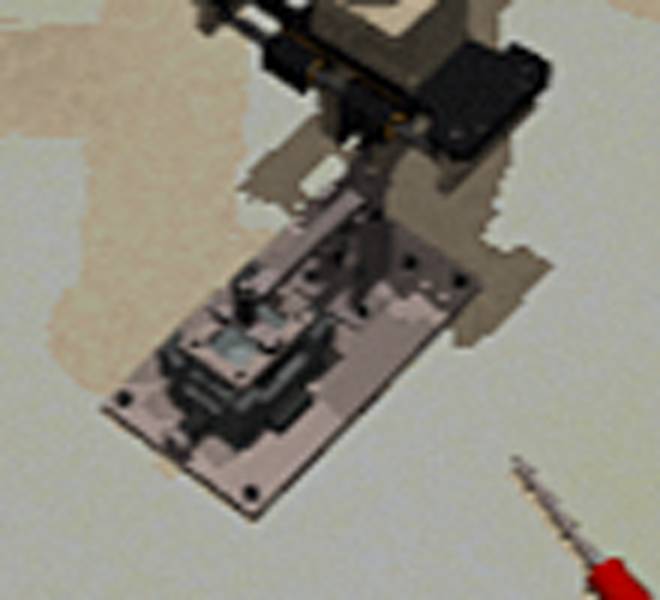

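The arm is level with its yoke on the bezel (255,310). I push a little more to find the handle's stop.

Call:
{"op": "move_arm", "data": {"steps": [[[0.3,0,0,0,0,0,0],[0.3,0,0,0,0,0,0],[0,0,0,0,0,0,0]]]}}

```text
time_s: 26.65
position: [0.481, 0.16, 0.1404]
ee_rot: [0.725, -0.689, -0.001, -0.004]
contact_force: [-5.6, 15.4, 0.9]
gripper_width: 0.0163
gripper_force: 18.7
```

Call:
{"op": "move_arm", "data": {"steps": [[[0.4,0,0,0,0,0,0],[0.4,0,0,0,0,0,0],[0,0,0,0,0,0,0]]]}}

```text
time_s: 26.95
position: [0.48, 0.1476, 0.1394]
ee_rot: [0.725, -0.689, 0.0, 0.0]
contact_force: [-1.1, -0.5, -0.5]
gripper_width: 0.0008
gripper_force: 0.0
```

Call:
{"op": "move_arm", "data": {"steps": [[[0,0,-2.0,0,0,0,0],[0,0,-4.0,0,0,0,0],[0,0,-4.0,0,0,0,0],[4.0,0,-2.0,0,0,0,0],[4.5,0,0,0,0,0,0],[4.5,0,0,0,0,0,0],[4.5,0,0,0,0,0,0],[4.5,0,0,0,0,0,0]]]}}

```text
time_s: 27.75
position: [0.4906, -0.0736, 0.2596]
ee_rot: [0.725, -0.689, 0.0, -0.0]
contact_force: [0.8, 0.8, 0.6]
gripper_width: 0.0004
gripper_force: 0.0
```

Call:
{"op": "move_arm", "data": {"steps": [[[4.5,0,0,0,0,0,0],[4.5,0,0,0,0,0,0],[4.5,0,0,0,0,0,0],[0,0,0,0,0,0,0]]]}}

```text
time_s: 28.15
position: [0.497, -0.2111, 0.2587]
ee_rot: [0.723, -0.691, -0.0, 0.001]
contact_force: [-0.2, 1.0, -0.5]
gripper_width: 0.0002
gripper_force: 0.0
```

```bash
python3 - <<'E'
from h import *
np.set_printoptions(precision=4,suppress=True)
im=[]
for n in('top','scene'):
    F=[ctrl.capture(n) for _ in range(4)]; d=np.median([f[1] for f in F],0); W=cloud(n,d); p=F[-1][0]
    r=(slice(205,305),slice(170,310)) if n=='top' else (slice(140,240),slice(220,330))
    im.append(cv2.resize(p[r],None,fx=3.1,fy=3.1))
    w=W.reshape(-1,3); c,s=np.cos(.05),np.sin(.05); q=(w[:,:2]-[.487,.0595])@np.array([[c,-s],[s,c]])
    for lo,hi in((.125,.14),(.14,.155),(.155,.17),(.17,.2)):
        m=(abs(q[:,0])<.02)&(q[:,1]>.05)&(q[:,1]<.2)&(w[:,2]>lo)&(w[:,2]<hi); print(n,lo,m.sum(),q[m].mean(0) if m.any() else'',w[m,2].max() if m.any() else '')
    m=(abs(q[:,0])<.008)&(abs(q[:,1])<.075)
    if n=='top':
        for a in np.arange(-.04,.08,.01):
            k=m&(abs(q[:,1]-a)<.005); print(round(a,2),k.sum(),np.percentile(w[k,2],[50,90]) if k.any() else '')
        for sg in(-1,1):
            k=(abs(q[:,0]*sg-.0185)<.004)
            for a in np.arange(-.025,.03,.01):
                kk=k&(abs(q[:,1]-a)<.005); print('rail',sg,round(a,3),np.median(w[kk,2]))
cv2.imwrite('pics/f9.png',np.hstack([im[0],im[1]])[:,:,::-1]); print(ctrl.sense()['position'])
E
```

```text
top 0.125 8 [0.0019 0.1165] 0.12803454403825887
top 0.14 1 [-0.0059  0.1085] 0.14617857574318727
top 0.155 2 [0.0055 0.1076] 0.16675350047317394
top 0.17 42 [-0.0002  0.1124] 0.18865707289370648
-0.04 93 [0.6828 0.6843]
-0.03 92 [0.6823 0.6845]
-0.02 88 [0.6817 0.6841]
-0.01 84 [0.6798 0.6831]
0.0 11 [0.3897 0.6546]
0.01 24 [0.103 0.11 ]
0.02 23 [0.1025 0.1039]
0.03 23 [0.1016 0.1038]
0.04 21 [0.1024 0.1037]
0.05 22 [0.1011 0.1033]
0.06 23 [0.1023 0.1047]
0.07 24 [0.1026 0.1036]
rail -1 -0.025 0.6732260622267585
rail -1 -0.015 0.6675991351631887
rail -1 -0.005 0.664522981391109
rail -1 0.005 0.0840671534106252
rail -1 0.015 0.07202367839728974
rail -1 0.025 0.07130687013875936
rail 1 -0.025 0.6854604087907774
rail 1 -0.015 0.6852056164814224
rail 1 -0.005 0.6774200647948114
rail 1 0.005 0.07674029167784646
rail 1 0.015 0.07119564403190215
rail 1 0.025 0.0717790539422728
scene 0.125 14 [0.0037 0.1145] 0.13860801628485375
scene 0.14 16 [0.0028 0.1118] 0.15487848786196712
scene 0.155 16 [0.0021 0.1098] 0.16974190579428328
scene 0.17 31 [0.002  0.1109] 0.18989817606679837
[ 0.4979 -0.2053  0.2594]
```

View pics/f9.png

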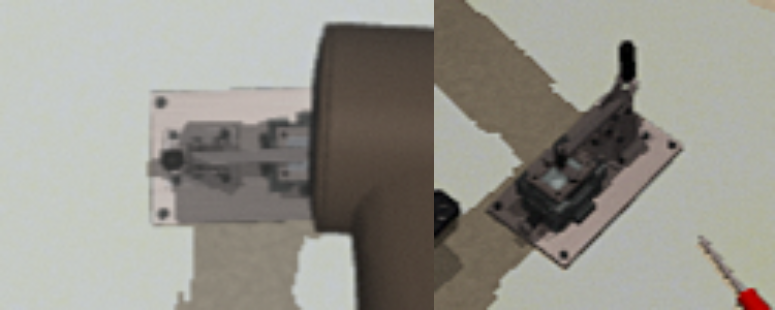

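The handle is upright at (627,60). Its grip sits at the closed position (112 mm along y, end at 188 mm), the arm is level at about 102 mm along its length, and the bezel is at 71–72 mm. The robot is clear, so I hand in.

```bash
python3 -c "
from workcell import ctrl
print(ctrl.sign_off())"
```

```text
the job is handed in; nothing more can be done
None
```

The job is handed in at about 29 s of the 72 s allowed: spacer, pane and bezel are stacked flat in the nest and the clamp is closed to its stop on the bezel; while lowering the bezel the fingertips met the pane's edge with about 50 N, and I saw no shift or damage afterwards.

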